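# Bring the red-lidded syrup jar to the front of the carousel

### The job

Turn the syrup-jar carousel by pushing its rim or its upright rim pegs gently with the fingertips, until the jar with the red lid stands at the front, lined up with the yellow pointer on the carousel's foot. Do not touch the jars or their caddy, and leave the bottle, the tumbler and the dish standing where they are. Leave the carousel at rest.

Things in the scene. Friction and masses are not known exactly. Their poses are not given: they have to be found in the camera images.
- base: fixed black foot of the carousel, 190 mm across, 22 mm high. Origin on the counter, on the vertical axis about which the disc turns; z up. Its -x axis is the carousel's FRONT and points from the turning axis towards the yellow pointer; the foot may stand turned a little, so this need not be straight at the robot.
- pointer (a point): inner tip of the yellow arrow-shaped pointer fixed to the foot, just outside the disc's rim: 142 mm from the turning axis, 30 mm above the counter. The pointer reaches outwards to 195 mm from the axis, is up to 37 mm wide and 30 mm high.
- disc: white revolving disc, 270 mm across, 18 mm thick, its top 40 mm above the counter; origin on the turning axis, in its underside. Turns about vertical z either way, at least 2 turns. About 1.5 to 3 N at the rim moves it; it stops almost at once when the push stops. The red-lidded jar and red stripe lie on its own -x axis, which must end up along the -x axis of base.
- peg (a point): centre of the top of one of six equal upright dark steel pegs on the disc by the rim, 12 mm across, 125 mm from the turning axis, from 40 to 75 mm above the counter, 60 degrees apart. This one stands 30 degrees anticlockwise (seen from above) of the red stripe; the stripe is half-way between two pegs.
- red_mark (a point): point on the disc's top, 125 mm from the turning axis and 40 mm above the counter, on the red stripe (36 x 14 mm) that runs radially outwards from the red-lidded jar to the rim.
- red_lid (a point): centre of the top of the red lid, 65 mm from the turning axis, 100 mm above the counter.
- jars: grey lift-out caddy (188 mm across) with six syrup jars and a black ball handle (top 104 mm above the counter) in its middle, seated on the disc and turning with it; origin on the turning axis on the disc's top. Jars: 47 mm across, tops 100 mm above the counter, centres 65 mm from the axis, 60 degrees apart. Lids red, blue, white, green, black, teal. Not to be touched.
- bottle: bystander: small clear plastic bottle with a teal pourer, loose, 60 mm across, 116 mm high; origin at the centre of its underside, z up.
- tumbler: bystander: steel tumbler, loose, 72 mm across the rim, 90 mm high; origin at the centre of its underside, z up.
- dish: bystander: pink bowl, loose, 110 mm across, 45 mm high; origin at the centre of its underside, z up.

How it is judged (in metres and radians):
At the end, for the whole second after the job is handed in: The red-lidded jar's stripe is lined up with the yellow pointer to within 8 degrees (17.5 mm sideways at 125 mm from the axis), the disc is at rest (under 0.05 rad/s), and the bottle, tumbler and dish stand upright within 20 mm of where they were (x of red_mark in the frame of base below -0.1 m and y of red_mark in the frame of base between -0.0175 and 0.0175 m and angular speed of disc below 0.05 rad/s and distance of each of bottle, tumbler, dish from where it was at the start of the episode below 0.02 m and angle between each of bottle, tumbler, dish's own z axis and vertical below 0.2 rad); the robot touches nothing.
It fails at once if the robot touches the jars or their caddy on the carousel (over 1 N) (contact force between any of the fingers, the arm and jars above 1 N).
It fails at once if the carousel is pushed, pressed or squeezed hard (over 25 N) (contact force between any of the fingers, the arm and disc above 25 N).
It fails at once if the bottle, tumbler or dish is moved by over 20 mm, lifted or tipped (distance of any of bottle, tumbler, dish from where it was at the start of the episode above 0.02 m or angle between any of bottle, tumbler, dish's own z axis and vertical above 0.2 rad).
It also fails if it takes over 48 s, if anything falls off the work surface, if the arm or the gripper's body presses on something with over 40 N, if the wrist force passes 120 N, or if a joint passes its speed limit or range.

### The arm

A 7-joint arm with a two-finger parallel gripper is mounted at the origin on the work surface. World frame = base frame: x ahead of the robot, y to its left, z up, the work surface at z = 0. Lengths are in mm, angles in rad, forces in N, time in s.
With the tool pointing down it reaches from about 425 to 925 mm from the base axis. Payload 6.8 kg.
Tool frame: the origin (TCP) lies midway between the tips of the shut fingers; the grasp point (between the pads) lies arm.hold_point_z behind it (arm.hold_point_z is the distance from the TCP to the grasp point, in mm); y points along the fingers, z is the direction in which the jaws open and shut, and the axes are right-handed (so a half turn about y gives the same grasp; the last joint's range is limited). The gripper opens to 88 mm and grips with 3 to 60 N. Pads are 20 mm wide; open, the fingers measure 115 mm over their backs; the gripper's body (75 mm by 178 mm) begins 61 mm behind the grasp point.
Start: joints at [1.01, 0.477, 0.022, 1.555, -0.011, 1.109, -0.083], TCP at [295.314, -606.99, 222.664] pointing down, gripper open.
Joint ranges: [-2.96, 2.96], [-0.34, 2.1], [-1.41, 1.46], [0.24, 2.44], [-1.37, 4.51], [0.17, 1.92], [-2.96, 2.96]. Speed limits (rad/s): [2.39, 2.39, 3.14, 3.14, 3.14, 3.14, 3.14].

### API

Orientations are given as a rotation vector (axis times angle).
In Python, from bench import observe, grab_frame, arm, spotter gives the robot as it stands.
- The arm moves only by the shell command python3 -m inch 'ROWS' [OPENING] [FORCE]. ROWS is JSON, one flat list of numbers, 6 for each row, row after row: the shift along the tool's x, y, z each as a share of 100 mm, from -1 to 1, then the turn, a rotation vector about the tool's x, y, z each as a share of pi rad, from -1 to 1. A call has 1 to 20 rows; each row shifts and turns the pose as measured when the row begins, along the tool's axes as they then stand; what a row does not reach is not made up. A row lasts 1/8 s, in which the tool goes at most 62.5 mm and 10.7 degrees, less where a joint would pass 70% of its speed; a pose out of reach is approached as far as the arm can. A call with a number of a shift or a turn outside -1 to 1 is refused whole. A call with a gripper value outside its range is refused whole. OPENING is the closure in counts, from 0 (fully open) to 255 (shut), set as the call begins (- or left out, the last holds). The fingers move at their own pace and stop on an object; FORCE is the grip in N (left out, the last holds). Time passes only in rows, so rows that do not move let the fingers close. It gives the time, the measured TCP pose, the force and the opening at its end, in the units of the state.
- observe(): the state, without advancing time (a new reading comes with each control period).
- grab_frame(name): name is "scene" or "top" or "wrist"; returns a dict with "color" (384x512x3 uint8, blue, green, red), "z_map" (384x512 float32, mm along the optical axis (not along the pixel's ray), 0 where there is no reading), "mtx" (3x3 intrinsics, pixels), "T" (4x4, takes a point from camera to world coordinates). Camera axes: x right, y up, looking along -z (the intrinsics and any distortion apply to the point x, -y, -z); pixel columns grow to the right and rows downward; lengths in mm; the calibration is good to about 2 mm. A picture is of the moment at which its call begins.
- arm.hand_in(): hands the job in, once; it reports no verdict.
Trained networks look in the newest picture that a camera, given by its name, has taken for a name from the list of things; names that differ only in an ending like _2 or _b are one class to them, and where a whole thing is asked for, a point or a joint stands for the part that bears it (a point fixed in the world has none). Each returns a list of dicts, best first, with "conf" (0 to 1); they miss things now and then, are a little off and sometimes report something else, mostly with a low value. They report only what shows in the picture. A call takes as long as a camera call.
- spotter.find_in(camera, name): "rect" ([left, top, width, height] in pixels, round what is visible of it).
- spotter.outline_of(camera, name): "pixels" (384x512 bool, what is visible of it) and "rect" ([left, top, width, height] in pixels, round what is visible of it).
The state is a dict: "t": time; "joint_positions": joint angles; "qd": joint speeds; "effort": joint torques, N m; "ee_pos": TCP position; "eef_rot": TCP orientation; "wrist_force": force on the tool from outside, world axes, zero at the start; "ft_torque": the same for the moment, N m; "width": finger opening in mm.
Only numpy, scipy, OpenCV 4.12 (cv2) and the standard library are available. Lean on these libraries where they do the work, as an engineer would, in place of code of your own. Each camera call takes 0.05 s, during which the arm holds its last target.

## Working session

There is one attempt and no reset: what is moved stays moved. The work goes in short steps, Python scripts to look and compute and a shell command to move; the robot and the scene stay as the last step left them, time stands still between calls to the robot, and variables do not carry over. Pictures are saved under pics/ and viewed, and the job is handed in when it is done.

```bash
mkdir -p pics; ls
python3 - <<'E'
from bench import observe, grab_frame, arm, spotter
import cv2
s=observe();print(s)
print(arm.hold_point_z)
for n in ["scene","top"]:
    f=grab_frame(n);cv2.imwrite(f"pics/{n}0.png",f["color"]);print(n,f["mtx"],f["T"])
E
```

```text
pics
{'t': 0.0, 'joint_positions': array([ 1.00988172,  0.4777804 ,  0.02233095,  1.55645156, -0.01146752,
        1.10927443, -0.08315001]), 'qd': array([ 0.0004776 , -0.00110321,  0.00057163,  0.00051972, -0.00236246,
        0.00232211,  0.00035317]), 'effort': array([ 1.32642723e-03, -5.82842910e+01,  1.53518837e+00, -2.72605222e+01,
       -5.41751913e-02,  1.70781277e-02,  1.58352186e-04]), 'ee_pos': array([ 295.03189444, -606.44348405,  221.69472286]), 'eef_rot': array([-0.45441554,  1.97197936, -1.96854612]), 'wrist_force': array([-0.23132735, -0.3383319 ,  0.26580149]), 'ft_torque': array([-0.01460381, -0.0059498 , -0.00341337]), 'width': 87.82386513063051}
18.700000000000003
scene [[406.40486059   0.         255.78939405]
 [  0.         406.40486059 200.72209701]
 [  0.           0.           1.        ]] [[ 1.53052491e-01 -6.43902195e-01  7.49643180e-01  1.23744819e+03]
 [ 9.88177525e-01  1.06592410e-01 -1.10196354e-01 -7.44727573e+01]
 [-8.95059847e-03  7.57646369e-01  6.52603912e-01  6.59522007e+02]
 [ 0.00000000e+00  0.00000000e+00  0.00000000e+00  1.00000000e+00]]
top [[489.05292297   0.         258.50279801]
 [  0.         489.05292297 187.02855569]
 [  0.           0.           1.        ]] [[-2.22365424e-02  9.87221326e-01 -1.57796037e-01  4.29204524e+02]
 [-9.99421519e-01 -1.78880424e-02  2.89248204e-02  5.15421753e+01]
 [ 2.57325374e-02  1.58347943e-01  9.87048006e-01  1.05826705e+03]
 [ 0.00000000e+00  0.00000000e+00  0.00000000e+00  1.00000000e+00]]
```

View pics/scene0.png

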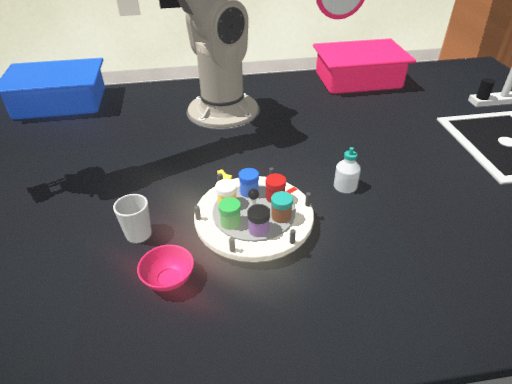

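View pics/top0.png

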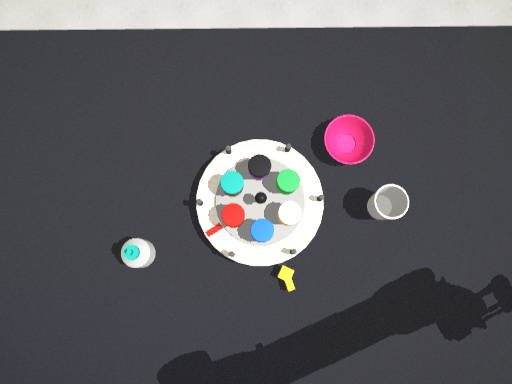

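The top picture shows the disc centred at about (260,202). The red stripe is at (215,230), the yellow pointer at (287,275), and the pegs are at (232,254), (293,251), (320,198), (288,148), (228,150) and (199,202). The bottle is on the left (+y); the tumbler and dish are on the right (-y).

```bash
cat > h.py <<'E'
import numpy as np, cv2
from bench import observe, grab_frame, arm, spotter
def pix2plane(f,u,v,z):
    K=f["mtx"];T=f["T"]
    d=np.array([(u-K[0,2])/K[0,0],-(v-K[1,2])/K[1,1],-1.])
    d=T[:3,:3]@d;o=T[:3,3]
    return o+d*(z-o[2])/d[2]
def proj(f,p):
    T=f["T"];K=f["mtx"];c=T[:3,:3].T@(np.array(p)-T[:3,3]);c=c*[1,-1,-1]
    return K[0,0]*c[0]/c[2]+K[0,2],K[1,1]*c[1]/c[2]+K[1,2]
def masks(f):
    hsv=cv2.cvtColor(f["color"],cv2.COLOR_BGR2HSV)
    return hsv
def ctr(m):
    n,l,s,c=cv2.connectedComponentsWithStats(m.astype(np.uint8))
    return [(s[i,4],c[i].round(1)) for i in range(1,n) if s[i,4]>15]
def stripe_ang(f,C):
    h=masks(f);C=np.array(C)
    m=((h[...,0]<8)|(h[...,0]>172))&(h[...,1]>150)&(h[...,2]>90)
    v,u=np.nonzero(m)
    P=np.array([pix2plane(f,a,b,40)[:2] for a,b in zip(u,v)])-C
    r=np.hypot(*P.T);k=(r>104)&(r<134);P=P[k]
    return len(P), P.mean(0)+C, np.degrees(np.arctan2(P[:,1].mean(),P[:,0].mean()))
E
python3 - <<'E'
from h import *
f=grab_frame("top")
h=masks(f)
# disc
m=(h[...,1]<40)&(h[...,2]>150);m[:60]=0
n,l,s,c=cv2.connectedComponentsWithStats(m.astype(np.uint8));i=1+s[1:,4].argmax()
cn,_=cv2.findContours((l==i).astype(np.uint8),cv2.RETR_EXTERNAL,cv2.CHAIN_APPROX_NONE)
hull=cv2.convexHull(max(cn,key=len))[:,0]
P=np.array([pix2plane(f,u,v,40)[:2] for u,v in hull])
A=np.c_[2*P,np.ones(len(P))];x=np.linalg.lstsq(A,(P**2).sum(1),rcond=None)[0]
print("disc",x[:2],np.sqrt(x[2]+x[:2]@x[:2]))
C=x[:2]
pg=[pix2plane(f,u,v,75)[:2] for u,v in [(232,254),(293,251),(320,198),(288,148),(228,150),(199,202)]]
print("pegs mean",np.mean(pg,0))
for p in pg: print(p,np.hypot(*(p-C)),np.degrees(np.arctan2(*(p-C)[::-1])))
for a in ["base","disc","pointer","bottle","tumbler","dish"]:
    r=spotter.outline_of("top",a)
    if r: print(a,r[0]["conf"],r[0]["rect"])
y=(h[...,0]>20)&(h[...,0]<35)&(h[...,1]>150)&(h[...,2]>120)
v,u=np.nonzero(y);
P=np.array([pix2plane(f,a,b,30)[:2] for a,b in zip(u,v)])-C
r=np.hypot(*P.T);k=r<170
print("ptr",len(u),P.mean(0)+C,np.degrees(np.arctan2(P[:,1].mean(),P[:,0].mean())),r.min(),r.max())
print(stripe_ang(f,C))
for nm,uv,z in [("bottle",(140,253),30),("bottletop",(131,253),116),("tumrim",(391,200),90),("dish",(350,139),45)]: print(nm,pix2plane(f,*uv,z))
E
```

```text
disc [562.43126033  19.75846199] 134.3744477296937
pegs mean [559.86573591  20.09008298]
[452.38131529  78.49152754] 124.74198728461144 151.91139861847867
[455.68597894 -43.35204333] 124.006011874853 -149.40734869681597
[ 561.50565054 -102.0162224 ] 121.77820211902782 -90.4354970289802
[666.96059895 -40.05986166] 120.43510483557546 -29.780930103867743
[664.71640516  83.81477867] 120.68745817018419 32.05695456609375
[557.94446659 143.66231909] 123.98506814307551 92.07388270144497
base 0.6 [197.4, 138.9, 125.9, 151.4]
disc 0.72 [194.9, 141.5, 130.3, 124.7]
pointer 0.88 [195.5, 140.3, 131.3, 150.3]
bottle 0.97 [122.6, 240.4, 33.2, 28.1]
tumbler 0.58 [367.4, 184.8, 42.2, 36.8]
dish 0.57 [322.2, 115.4, 50.9, 50.0]
ptr 221 [404.51182251 -32.41535529] -161.71734935944002 56.62953095272956 194.93015067396627
(68, array([502.75367635, 120.01137817]), np.float64(120.76408218369625))
bottle [459.61913616 270.09656543  30.        ]
bottletop [457.44223165 268.79649358 116.        ]
tumrim [ 552.74876125 -242.81074554   90.        ]
dish [ 691.86843091 -176.61093593   45.        ]
```

Run:
```python
import cv2
im=cv2.imread('pics/top0.png')[120:310,110:420];cv2.imwrite('pics/crop0.png',cv2.resize(im,None,fx=2.5,fy=2.5,interpolation=cv2.INTER_CUBIC))
```

```text
(no output)
```

View pics/crop0.png

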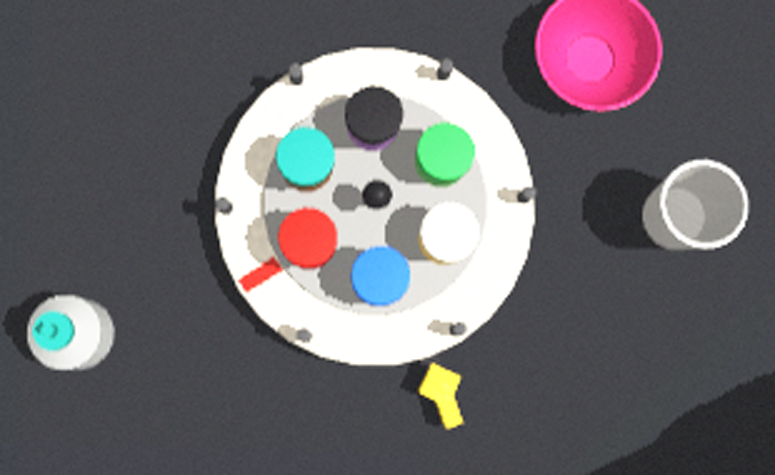

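```bash
cat >> h.py <<'E'
from scipy.spatial.transform import Rotation as Ro
C=np.array([561.,20.])
def at(ang,r=125,z=52): a=np.radians(ang);return np.array([C[0]+r*np.cos(a),C[1]+r*np.sin(a),z])
def rel(p):
    s=observe();R=Ro.from_rotvec(s["eef_rot"]).as_matrix()
    return (R.T@(np.array(p)-s["ee_pos"])).round(1)
def ptr(f):
    h=masks(f);y=(h[...,0]>20)&(h[...,0]<35)&(h[...,1]>150)&(h[...,2]>120)
    v,u=np.nonzero(y);P=np.array([pix2plane(f,a,b,30)[:2] for a,b in zip(u,v)])-C
    r=np.hypot(*P.T);P=P[(r>135)&(r<200)];return len(P),P.mean(0)+C,np.degrees(np.arctan2(P[:,1].mean(),P[:,0].mean()))%360
E
python3 - <<'E'
from h import *
for n in ["top","scene"]:
    f=grab_frame(n);print(n,ptr(f),stripe_ang(f,C))
s=observe();print(Ro.from_rotvec(s["eef_rot"]).as_matrix().round(3))
p=at(80,125,222);print(p,rel(p))
E
```

```text
top (219, array([404.12564262, -32.48016525]), np.float64(198.4969582399676)) (65, array([502.4436968 , 120.48194879]), np.float64(120.2316843059801))
scene (1, array([416.20179815, -19.28413626]), np.float64(195.17911748771107)) (179, array([469.9607082 ,  93.07952993]), np.float64(141.24511086723643))
[[-0.899 -0.     0.437]
 [-0.437  0.    -0.899]
 [-0.    -1.    -0.   ]]
[582.70602221 143.10096913 222.        ] [-586.6    0.7 -548.7]
```

```bash
python3 -m inch '[-0.45,0,-0.42,0,-0.05,0]' 255 10; python3 -m inch '[-0.45,0,-0.42,0,0,0,-0.45,0,-0.42,0,0,0,-0.45,0,-0.42,0,0,0,-0.45,0,-0.42,0,0,0]'
python3 - <<'E'
from h import *
s=observe();print(s["ee_pos"],Ro.from_rotvec(s["eef_rot"]).as_matrix().round(3));print(rel(at(80,125,222)))
E
```

```text
t: 0.68
ee_pos: [314.5, -552.6, 222.2]
eef_rot: [-0.589, 1.875, -1.878]
wrist_force: [1.5, 0.6, 1.1]
width: 81.0
t: 1.18
ee_pos: [368.1, -307.5, 222.0]
eef_rot: [-0.587, 1.871, -1.879]
wrist_force: [0.6, 1.1, -0.4]
width: 41.5
[ 368.13831111 -307.47451293  222.02356567] [[-0.821  0.001  0.571]
 [-0.571 -0.004 -0.821]
 [ 0.001 -1.     0.004]]
[-433.3   -1.5 -247.6]
```

```bash
python3 -m inch '[-0.54,0,-0.31,0,0,0,-0.54,0,-0.31,0,0,0,-0.54,0,-0.31,0,0,0,-0.54,0,-0.31,0,0,0,-0.54,0,-0.31,0,0,0,-0.54,0,-0.31,0,0,0,-0.54,0,-0.31,0,0,0,-0.54,0,-0.31,0,0,0,0,0,0,0,-0.05,0,0,0,0,0,-0.05,0,0,0,0,0,-0.05,0,0,0,0,0,-0.05,0,0,0,0,0,-0.05,0,0,0,0,0,-0.05,0,0,0,0,0,-0.05,0,0,0,0,0,-0.05,0,0,0,0,0,0,0]'
python3 - <<'E'
from h import *
s=observe();print(s["ee_pos"],s["joint_positions"].round(2),Ro.from_rotvec(s["eef_rot"]).as_matrix().round(3));print(rel(at(78,125,222)))
f=grab_frame("top");cv2.imwrite("pics/top1.png",f["color"])
f=grab_frame("scene");cv2.imwrite("pics/scene1.png",f["color"])
f=grab_frame("wrist");cv2.imwrite("pics/wrist1.png",f["color"])
E
```

```text
t: 3.3
ee_pos: [583.1, 152.0, 224.0]
eef_rot: [-1.347, 0.948, -0.967]
wrist_force: [-0.5, 0.3, 0.4]
width: 0.1
[583.10182681 152.04167429 223.9914256 ] [ 0.17  0.44 -0.7   1.7   0.32  1.11 -0.3 ] [[ 0.33   0.011  0.944]
 [-0.944 -0.004  0.33 ]
 [ 0.007 -1.     0.009]]
[10.5  2.1  0.4]
```

Run:
```python
import cv2,numpy as np
a=[cv2.resize(cv2.imread(f'pics/{n}1.png'),(400,300)) for n in ("top","scene","wrist")]
cv2.imwrite('pics/m1.png',np.vstack([np.hstack(a[:2]),np.hstack([a[2],a[2]*0])]))
```

```text
(no output)
```

View pics/m1.png

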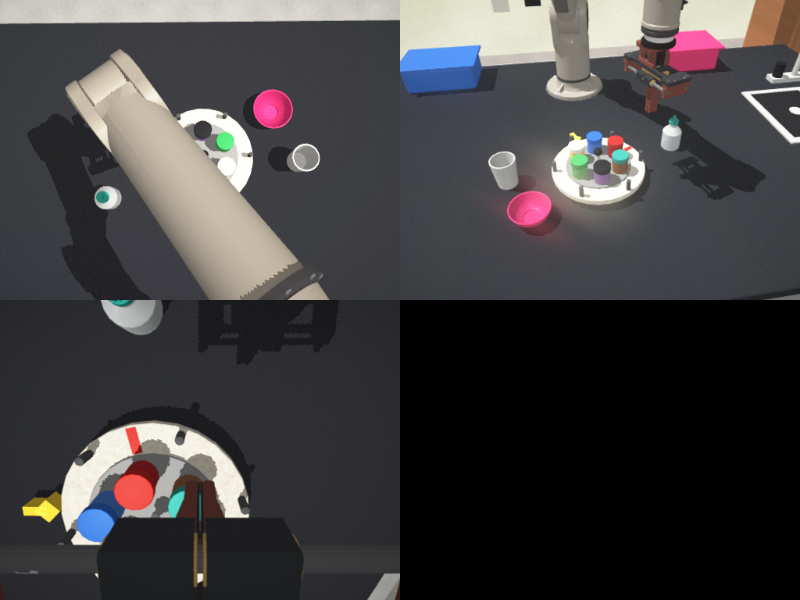

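Run:
```python
from h import *
f=grab_frame("wrist");print(stripe_ang(f,C),ptr(f))
im=f["color"].copy()
for a in (32,92,152,212):
    u=proj(f,at(a,125,75));cv2.circle(im,(int(u[0]),int(u[1])),3,(0,255,0),-1)
s=observe();
for a in range(0,360,5):
    u=proj(f,at(a,135,40));cv2.circle(im,(int(u[0]),int(u[1])),1,(255,0,255),-1)
u=proj(f,s["ee_pos"]);print(u);cv2.circle(im,(int(u[0]),int(u[1])),3,(0,255,255),-1)
cv2.imwrite("pics/wrist2.png",cv2.resize(im,None,fx=1.5,fy=1.5))
```

```text
(273, array([502.43972585, 119.73522961]), np.float64(120.41963912465211)) (1167, array([406.18980844, -28.32053863]), np.float64(197.33458564871813))
(np.float64(255.5065668337778), np.float64(248.33298702875544))
```

View pics/wrist2.png

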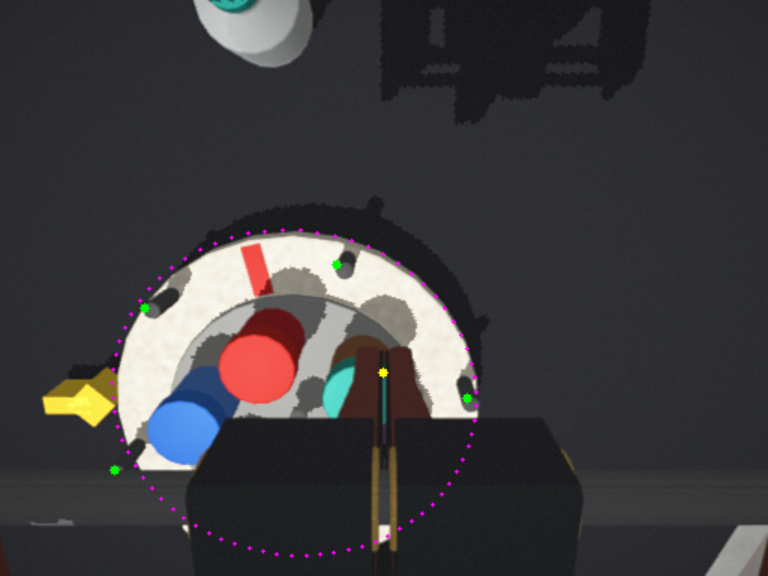

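```bash
python3 -m inch '[0.15,0,0.08,0,0,0,0,0.4,0,0,0,0,0,0.4,0,0,0,0,0,0.35,0,0,0,0,0,0,0,0,0,0]'
python3 - <<'E'
from h import *
print(rel(at(74,125,55)))
f=grab_frame("wrist");print(stripe_ang(f,C));im=f["color"]
s=observe();u=proj(f,s["ee_pos"]);print(u)
for a in (90.5,150.5):
    u=proj(f,at(a,125,75));cv2.circle(im,(int(u[0]),int(u[1])),3,(0,255,0),-1)
cv2.imwrite("pics/wrist3.png",cv2.resize(im,None,fx=1.5,fy=1.5))
f=grab_frame("scene");cv2.imwrite("pics/scene3.png",cv2.resize(f["color"][100:280,180:400],None,fx=3,fy=3))
E
```

```text
t: 4.12
ee_pos: [602.8, 135.4, 107.3]
eef_rot: [-1.342, 0.951, -0.978]
wrist_force: [-0.3, 0.3, 0.9]
width: 0.7
[-7.5 52.1 -6.1]
(662, array([502.09374132, 119.83132926]), np.float64(120.54306312638441))
(np.float64(258.2010917243355), np.float64(249.6635506667551))
```

View pics/wrist3.png

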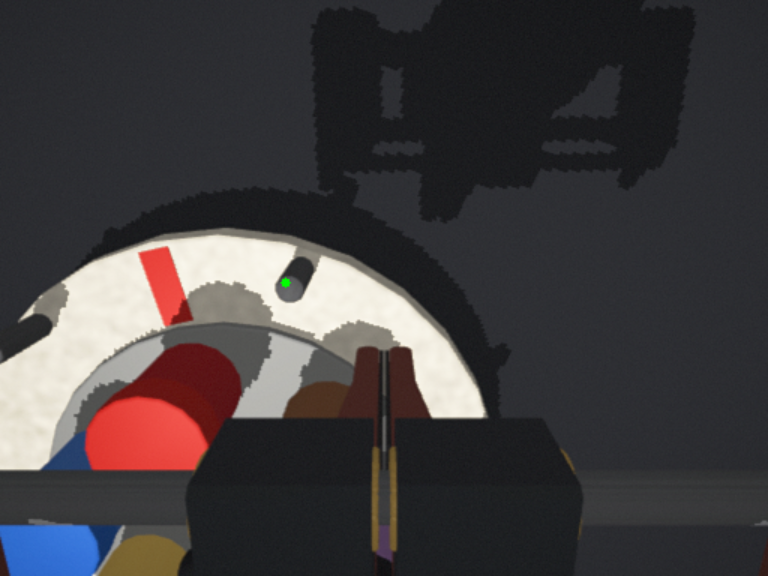

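View pics/scene3.png

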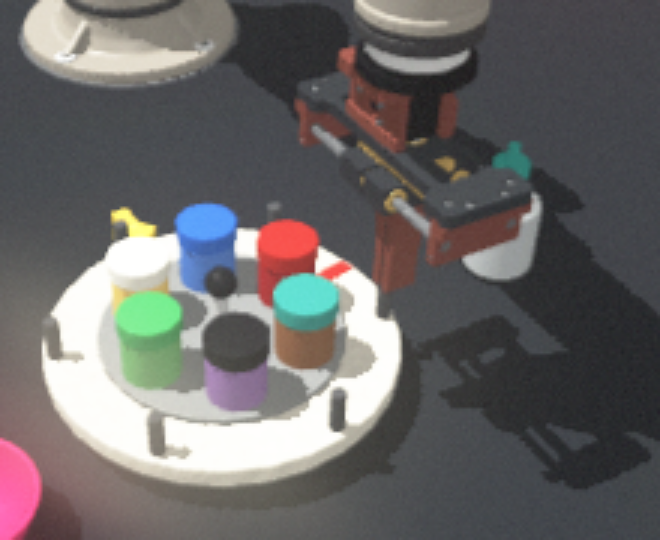

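```bash
python3 -m inch '[-0.07,0,-0.06,0,0,0,0,0.17,0,0,0,0,0,0.17,0,0,0,0,0,0.14,0,0,0,0,0,0,0,0,0,0]'
python3 - <<'E'
from h import *
print(rel(at(74,125,55)))
f=grab_frame("wrist");print(stripe_ang(f,C))
print(rel(at(80,125,55)),rel(at(86,125,55)))
E
```

```text
t: 4.85
ee_pos: [599.6, 142.1, 62.6]
eef_rot: [-1.334, 0.944, -0.983]
wrist_force: [-0.9, 0.2, 1.3]
width: 0.6
[ 0.4  7.5 -4.7]
(975, array([501.93805259, 119.80213966]), np.float64(120.61663894438222))
[ -6.4   7.8 -16.3] [-12.    7.4 -28.1]
```

```bash
python3 -m inch '[-0.01,0.07,-0.04,0,0,0,-0.02,0,-0.05,0,0,0,-0.02,0,-0.05,0,0,0,-0.02,0,-0.04,0,0,0,-0.02,0,-0.04,0,0,0,-0.02,0,-0.04,0,0,0]'
python3 - <<'E'
from h import *
s=observe();d=s["ee_pos"][:2]-C;print(np.hypot(*d),np.degrees(np.arctan2(d[1],d[0])))
f=grab_frame("wrist");print(stripe_ang(f,C))
for a in (84,90,96,102,108): print(a,rel(at(a,125,55)))
E
```

```text
t: 5.65
ee_pos: [571.7, 144.8, 56.4]
eef_rot: [-1.33, 0.941, -0.985]
wrist_force: [2.2, -0.8, 0.4]
width: 0.5
125.21696875923101 85.10562461574885
(950, array([497.38344566, 116.86640474]), np.float64(123.29471873787679))
84 [1.5 1.4 2.8]
90 [-3.3  1.  -9.4]
96 [ -6.8   0.7 -22. ]
102 [ -9.    0.3 -34.9]
108 [ -9.9  -0.1 -47.9]
```

```bash
python3 -m inch '[-0.02,0,-0.06,0,-0.016,0,-0.02,0,-0.06,0,-0.016,0,-0.02,0,-0.06,0,-0.016,0,-0.02,0,-0.06,0,-0.016,0,-0.02,0,-0.06,0,-0.016,0,-0.02,0,-0.06,0,-0.016,0]'
python3 - <<'E'
from h import *
s=observe();d=s["ee_pos"][:2]-C;print(np.hypot(*d),np.degrees(np.arctan2(d[1],d[0])))
f=grab_frame("wrist");print(stripe_ang(f,C))
a0=np.degrees(np.arctan2(d[1],d[0]))
for a in (3,6,12,24): print(a,rel(at(a0+a,125,55)))
E
```

```text
t: 6.45
ee_pos: [533.0, 141.5, 56.4]
eef_rot: [-1.433, 0.692, -0.741]
wrist_force: [1.1, -0.4, -0.5]
width: 0.4
124.71871864087592 102.99038057871365
(933, array([470.41641732,  92.0565147 ]), np.float64(141.498806987108))
3 [-2.5  1.  -4.8]
6 [ -4.7   0.8 -11. ]
12 [ -8.2   0.4 -23.6]
24 [-11.1  -0.3 -49.5]
```

```bash
python3 -m inch '[-0.022,0,-0.06,0,-0.016,0,-0.022,0,-0.06,0,-0.016,0,-0.022,0,-0.06,0,-0.016,0,-0.022,0,-0.06,0,-0.016,0,-0.022,0,-0.06,0,-0.016,0,-0.022,0,-0.06,0,-0.016,0]'
python3 - <<'E'
from h import *
s=observe();d=s["ee_pos"][:2]-C;print(np.hypot(*d),np.degrees(np.arctan2(d[1],d[0])),s["joint_positions"].round(2))
f=grab_frame("wrist");print(stripe_ang(f,C))
a0=np.degrees(np.arctan2(d[1],d[0]))
for a in (3,6,12,24): print(a,rel(at(a0+a,125,55)))
E
```

```text
t: 7.25
ee_pos: [497.5, 126.7, 56.1]
eef_rot: [-1.506, 0.443, -0.497]
wrist_force: [0.9, 0.0, 0.3]
width: 0.5
124.17902658363626 120.78092866511078 [ 0.24  0.55 -0.77  2.06  0.61  0.73  0.05]
(947, array([452.53070364,  60.32721178]), np.float64(159.6056419890935))
3 [-3.   0.7 -4.5]
6 [ -5.3   0.5 -10.7]
12 [ -8.8   0.1 -23.2]
24 [-12.   -0.5 -49.2]
```

```bash
python3 -m inch '[-0.024,0,-0.06,0,-0.016,0,-0.024,0,-0.06,0,-0.016,0,-0.024,0,-0.06,0,-0.016,0,-0.024,0,-0.06,0,-0.016,0,-0.024,0,-0.06,0,-0.016,0,-0.024,0,-0.06,0,-0.016,0,-0.024,0,-0.06,0,-0.016,0,-0.024,0,-0.06,0,-0.016,0,-0.024,0,-0.06,0,-0.016,0]'
python3 - <<'E'
from h import *
s=observe();d=s["ee_pos"][:2]-C;print(s["ee_pos"],np.hypot(*d),np.degrees(np.arctan2(d[1],d[0])),s["joint_positions"].round(2))
f=grab_frame("wrist");print(stripe_ang(f,C),ptr(f))
a0=np.degrees(np.arctan2(d[1],d[0]))
for a in (3,6,12,24): print(a,rel(at(a0+a,125,55)))
cv2.imwrite("pics/wrist4.png",f["color"])
E
```

```text
t: 8.43
ee_pos: [457.3, 87.9, 55.9]
eef_rot: [-1.559, 0.073, -0.135]
wrist_force: [0.9, 1.0, 0.9]
width: 0.4
[457.30857919  87.93848398  55.85058574] 123.9659161039794 146.76723523627888 [ 0.41  0.53 -0.9   2.16  0.67  0.7   0.49]
(980, array([445.41636229,   8.39500199]), np.float64(-174.26651967684256)) (5377, array([402.831486  , -27.05481788]), np.float64(196.56763680053066))
3 [-3.1  0.4 -4.4]
6 [ -5.5   0.2 -10.5]
12 [ -9.2  -0.1 -23. ]
24 [-12.8  -0.5 -48.9]
```

View pics/wrist4.png

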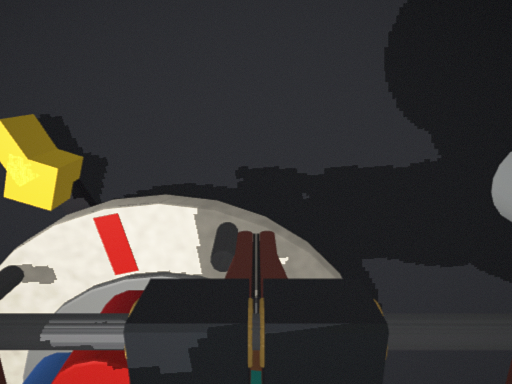

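```bash
python3 -m inch '[-0.025,0,-0.06,0,-0.016,0,-0.025,0,-0.06,0,-0.016,0,-0.025,0,-0.06,0,-0.016,0,-0.01,0,-0.02,0,0,0,0,0,0,0,0,0]'
python3 - <<'E'
from h import *
s=observe();d=s["ee_pos"][:2]-C;print(s["ee_pos"],np.hypot(*d),np.degrees(np.arctan2(d[1],d[0])))
f=grab_frame("wrist");a=stripe_ang(f,C);print(a,a[2]%360)
cv2.imwrite("pics/wrist5.png",f["color"])
E
```

```text
t: 9.1
ee_pos: [446.8, 69.1, 55.4]
eef_rot: [-1.563, -0.047, -0.015]
wrist_force: [-0.5, -0.5, 0.5]
width: 0.2
[446.81731589  69.11895843  55.44804795] 124.29946672428372 156.72365480074106
(985, array([448.94566909, -11.34345615]), np.float64(-164.3728119421266)) 195.6271880578734
```

View pics/wrist5.png

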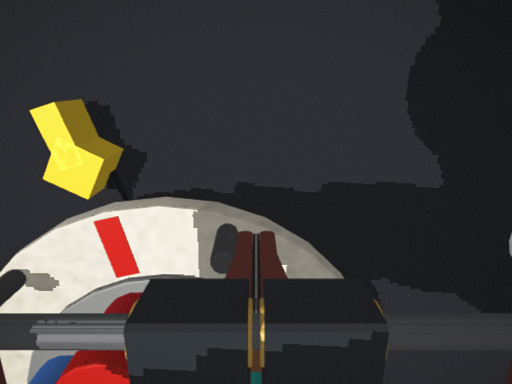

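```bash
python3 -m inch '[0.02,0,0.08,0,0,0,0,-0.4,0,0,0,0,0,-0.4,0,0,0,0,0,-0.4,0,0,0,0,0,-0.4,0,0,0,0,0,0,0,0,0,0]'
python3 - <<'E'
from h import *
s=observe();print(s["ee_pos"],s["wrist_force"])
f=grab_frame("wrist");a=stripe_ang(f,C);print(a,a[2]%360,ptr(f))
im=f["color"].copy()
for ang in (190,194,198,202,206):
  for r,z,c in ((142,30,(0,255,0)),(125,40,(255,0,0)),(195,30,(255,0,255))):
    u=proj(f,at(ang,r,z));cv2.circle(im,(int(u[0]),int(u[1])),1,c,-1)
cv2.imwrite("pics/wrist6.png",cv2.resize(im,None,fx=1.5,fy=1.5))
f=grab_frame("scene");cv2.imwrite("pics/scene6.png",f["color"])
E
```

```text
t: 9.9
ee_pos: [442.2, 80.3, 220.1]
eef_rot: [-1.562, -0.046, -0.012]
wrist_force: [0.4, -0.4, 0.4]
width: 0.1
[442.20042121  80.3287298  220.05398579] [ 0.42596155 -0.39615671  0.4402424 ]
(298, array([449.01707663, -11.15409288]), np.float64(-164.45322215456815)) 195.54677784543185 (1402, array([402.63640769, -32.45706795]), np.float64(198.3271678826584))
```

View pics/wrist6.png

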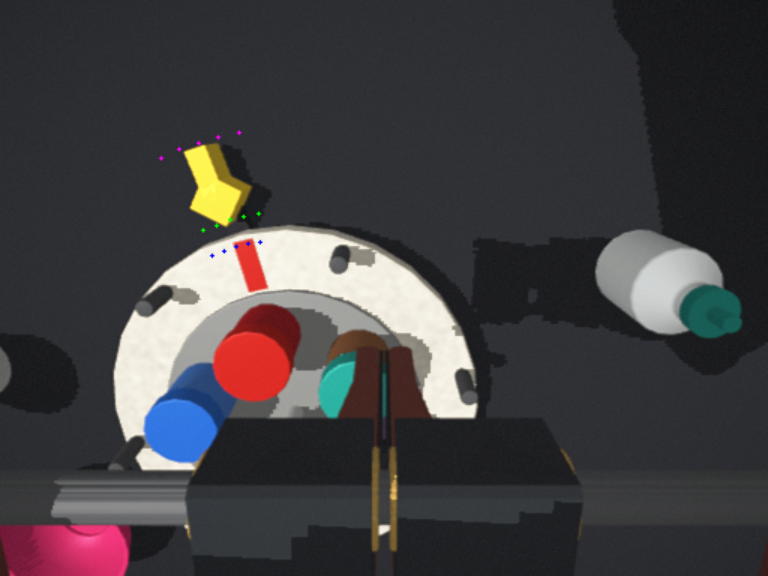

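```bash
python3 -m inch '[0,0.4,0,0,0,0,0,0.4,0,0,0,0,0,0.4,0,0,0,0,0,0.38,0,0,0,0,0,0,0,0,0,0]'
python3 - <<'E'
from h import *
s=observe();d=s["ee_pos"][:2]-C;print(s["ee_pos"],s["wrist_force"],np.hypot(*d),np.degrees(np.arctan2(d[1],d[0])))
print(rel(at(156.7,124.3,56)),rel(at(159.5,124.3,56)))
f=grab_frame("wrist");a=stripe_ang(f,C);print(a[2]%360)
E
```

```text
t: 10.62
ee_pos: [440.5, 80.6, 48.5]
eef_rot: [-1.564, -0.034, 0.002]
wrist_force: [0.0, 0.1, -0.6]
width: 0.5
[440.52993431  80.6070799   48.49968165] [ 0.03176298  0.14694651 -0.62369865] 134.85642313501845 153.29356676607537
[  6.2  -7.5 -11.5] [  3.8  -7.5 -17.1]
195.66277830971296
```

```bash
python3 -m inch '[0.06,-0.07,-0.03,0,0,0,0,0,-0.03,0,0,0,0,0,-0.04,0,0,0,-0.01,0,-0.03,0,0,0,-0.01,0,-0.03,0,0,0,0,0,0,0,0,0]'
python3 - <<'E'
from h import *
s=observe();d=s["ee_pos"][:2]-C;print(s["ee_pos"],s["wrist_force"],np.hypot(*d),np.degrees(np.arctan2(d[1],d[0])))
f=grab_frame("wrist");a=stripe_ang(f,C);print(a[2]%360)
print(rel(at(159.5,124.3,56)))
E
```

```text
t: 11.42
ee_pos: [448.5, 64.3, 61.1]
eef_rot: [-1.562, -0.04, -0.006]
wrist_force: [-0.2, -0.7, -0.5]
width: 0.3
[448.53151016  64.28679924  61.14611163] [-0.18464153 -0.67418476 -0.48252385] 120.87382592105908 158.50693170842467
197.952950192815
[-4.2  5.  -0.7]
```

Stripe is now at 198.0° against the pointer's 198.4°. I'll back off, lift and move clear.

```bash
python3 -m inch '[0,0,0.08,0,0,0,0,-0.4,0,0,0,0,0,-0.4,0,0,0,0,0,-0.4,0,0,0,0,0,-0.4,0,0,0,0,0,0,0,0,0,0]'
python3 - <<'E'
from h import *
f=grab_frame("wrist");a=stripe_ang(f,C);print(a[2]%360,ptr(f))
s=observe();print(s["ee_pos"],rel([430,330,225]))
E
```

```text
t: 12.22
ee_pos: [442.8, 75.0, 225.4]
eef_rot: [-1.562, -0.042, -0.0]
wrist_force: [-0.2, 0.2, 0.3]
width: 0.4
197.86542913626624 (1305, array([402.54471572, -32.81769689]), np.float64(198.43471086573106))
[441.87799658  74.44654881 223.92133773] [ -5.1   0.9 255.8]
```

```bash
python3 -m inch '[0,0,0.5,0,0,0,0,0,0.5,0,0,0,0,0,0.5,0,0,0,0,0,0.5,0,0,0,0,0,0.5,0,0,0,0,0,0.5,0,0,0,0,0,0.5,0,0,0,0,0,0,0,0,0,0,0,0,0,0,0]'
python3 - <<'E'
from h import *
f=grab_frame("top");a=stripe_ang(f,C);print(a[2]%360,ptr(f))
cv2.imwrite("pics/top7.png",cv2.resize(f["color"],None,fx=1.5,fy=1.5))
E
```

```text
t: 13.4
ee_pos: [427.7, 430.5, 208.7]
eef_rot: [-1.577, -0.024, 0.013]
wrist_force: [-0.8, 0.5, 0.0]
width: 0.6
196.67354066044592 (218, array([404.14872639, -32.33392243]), np.float64(198.45143926894195))
```

View pics/top7.png

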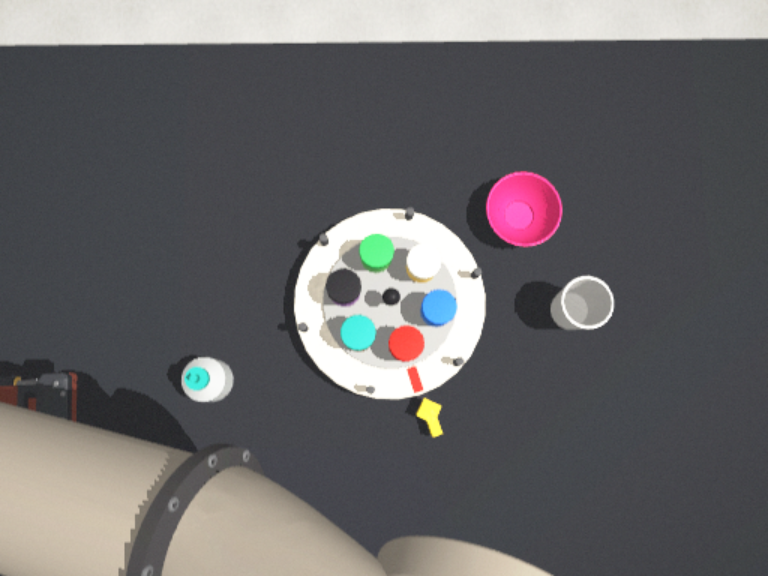

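The top picture shows the red stripe at (415,379) pointing straight at the yellow pointer at (430,413). The bottle, tumbler and dish are where they started, and the arm is clear.

```bash
python3 -c "
from bench import arm;print(arm.hand_in())"
```

```text
the job is handed in; nothing more can be done
None
```

I turned the carousel about 77° anticlockwise by pushing one rim peg with the shut fingertips, then gave it a small corrective nudge of about 2°. I backed off, lifted clear and handed the job in at about 13.5 s of the 48 s allowed.

**Alignment:** In the last checks the stripe was at 197.9° in the wrist camera and 196.7° in the top camera, with the pointer at 198.4° in both. That is an error of about 0.6° to 1.8°, against the 8° allowed. The two cameras disagree on the stripe by about 1°. By eye, the pointer's tip alone looked nearer 199.5° to 200°, which would still be within the limit.

**Force:** The wrist force read at most about 2.4 N whenever I checked it while the fingers were on the peg. It was not logged continuously.

**Surroundings:** The bottle, tumbler and dish look unmoved in the last top picture, but I compared them by eye and did not measure them again. I saw no sign of contact with the jars. I did not measure the disc's speed directly. The wrist-camera readings at the last push and after lifting off agreed to 0.1°, which suggests it was at rest.

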